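Pack, shut and latch the specimen carrier

ROBOT

A 7-joint arm with a two-finger parallel gripper is mounted at the origin on the work surface. World frame = base frame: x ahead of the robot, y to its left, z up, the work surface at z = 0. Lengths are in m, angles in rad, forces in N, time in s.
With the tool pointing down it reaches from about 0.4 to 0.85 m from the base axis. Payload 6.9 kg.
Tool frame: the origin (TCP) lies midway between the tips of the shut fingers; the grasp point (between the pads) lies behind it (ctrl.pinch_z is the z of the grasp point in the tool frame, in m); z points along the fingers, y is the direction in which the jaws open and shut (so a half turn about z gives the same grasp; the last joint's range is limited). The gripper opens to 85 mm and grips with 20 to 120 N. Pads are 22 mm wide; open, the fingers measure 114 mm over their backs; the gripper's body (76 mm by 85 mm) begins 54 mm behind the grasp point. The pads swing forward as they close: fully open they stand 13 mm farther back than shut.
Start: joints at [-1.115, 0.507, -0.238, 1.5, 0.126, 1.149, -0.155], TCP at [0.214, 0.587, 0.231] pointing down, gripper open.
Joint ranges: [-3.08, 3.08], [-0.24, 2.05], [-1.43, 1.35], [0, 2.5], [-1.52, 4.66], [0.17, 1.96], [-2.89, 2.89]. Speed limits (rad/s): [2.39, 2.39, 3.14, 3.14, 3.14, 3.14, 3.14].

INTERFACE

Orientations are given as a unit quaternion [w, x, y, z].
In Python, from station import ctrl, get_state, vision, ticket, models gives the robot as it stands. Calls block until the motion is done:
- ctrl.movep(position, orientation): joint-space move of the TCP to a pose.
- ctrl.movel(position, frame=None, max_speed=0.15): straight line of the TCP; frame=None keeps the orientation; max_speed is the mean speed in m/s.
- ctrl.set_joints(angles): joint-space move.
- ctrl.ungrasp() and ctrl.close_gripper(force=None): open the fingers fully, or close them until they stop; force is the grip in N (None keeps the last).
- ctrl.pause(seconds).
- ctrl.ik(position, orientation): joint angles nearest the present ones, or None.
- get_state(): the state.
- vision.grab_frame(name): name is "side" or "top"; returns (picture, depth): 480x640x3 uint8, blue, green, red; 480x640 float32, m along the optical axis (not along the pixel's ray), 0 where there is no reading.
- vision.camera_info(name): a dict with "mtx" (3x3 intrinsics, pixels), "R" (3x3) and "t" (3): a world point X has camera coordinates R X + t. Camera axes: x right, y down, z forward; pixel columns grow to the right and rows downward; lengths in m; the calibration is good to about 2 mm. A picture is of the moment at which its call begins. camera_info takes no time and is no camera call.
A pose or a line that the arm cannot do raises ctrl.Unreachable and nothing moves.
- ticket.close_job(): hands the job in, once; it reports no verdict.
Trained networks look in the newest picture that a camera, given by its name, has taken for a name from the list of things; names that differ only in an ending like _2 or _b are one class to them, and where a whole thing is asked for, a point or a joint stands for the part that bears it (a point fixed in the world has none). Each returns a list of dicts, best first, with "p" (0 to 1); they miss things now and then, are a little off and sometimes report something else, mostly with a low value. They report only what shows in the picture. A call takes as long as a camera call. They do not tell look-alikes from the thing itself.
- models.recognise(camera, target): "point" ([column, row] in pixels, amid what is visible of it).
- models.masks_of(camera, target): "mask" (480x640 bool, what is visible of it) and "point" ([column, row] in pixels, amid what is visible of it).
The state is a dict: "time": time; "qpos": joint angles; "qd": joint speeds; "tau": joint torques, N m; "tcp_pos": TCP position; "eef_rot": TCP orientation; "contact_force": force on the tool from outside, world axes, zero at the start; "wrist_torque": the same for the moment, N m; "width": finger opening in m.
Only numpy, scipy, OpenCV 4.12 (cv2) and the standard library are available. Lean on these libraries where they do the work, as an engineer would, in place of code of your own. Each camera call takes 0.05 s, during which the arm holds its last target.

TASK

Pack the specimen carrier for transport: put every magenta-capped sample jar upright into a pocket of its own and the blue cold brick upright into the long bay, then close the lid fully, and then swing the latch bar down over the lid's tab until it rests fully in its catch. The jars are thin glass, so grip them gently, with no more than 50 N; leave the white-capped spare jar and everything else on the bench where they are.

Things in the scene. Friction and masses are not known exactly. Their poses are not given: they have to be found in the camera images.
- carrier: Fixed cream tray 133 (its x) x 250 (its y) mm, 30 mm high walls; origin: centre of underside; front is -x. Floor 6 mm up. Partitions 27 mm high make six 52 mm square jar pockets (one jar each, any order), centres at x -28 or 36, y -34, 30 or 94 mm, and a long bay at the -y end. Teal lid hinged on the back (+x) rim, open at the start; bar latch and U-shaped catch on the front.
- bay (a point): Floor centre of the long bay for the cold brick, 116 mm along carrier x by 50 mm along carrier y, 6 mm above the table.
- jar0_center (a point): Centre of a sample jar: thin amber glass with a magenta cap, an upright cylinder 40 mm in diameter and 50 mm tall (centre 25 mm above its base), about 80 g with a heavy foot; cap is the top 14 mm; may be absent. Fragile: a grip of more than 50 N (on each finger) breaks it.
- jar1_center (a point): Centre of a sample jar: thin amber glass with a magenta cap, an upright cylinder 40 mm in diameter and 50 mm tall (centre 25 mm above its base), about 80 g with a heavy foot; cap is the top 14 mm; may be absent. Fragile: a grip of more than 50 N (on each finger) breaks it.
- jar2_center (a point): Centre of a sample jar: thin amber glass with a magenta cap, an upright cylinder 40 mm in diameter and 50 mm tall (centre 25 mm above its base), about 80 g with a heavy foot; cap is the top 14 mm; may be absent. Fragile: a grip of more than 50 N (on each finger) breaks it.
- jar3_center (a point): Centre of a sample jar: thin amber glass with a magenta cap, an upright cylinder 40 mm in diameter and 50 mm tall (centre 25 mm above its base), about 80 g with a heavy foot; cap is the top 14 mm; may be absent. Fragile: a grip of more than 50 N (on each finger) breaks it.
- jar4_center (a point): Centre of a sample jar: thin amber glass with a magenta cap, an upright cylinder 40 mm in diameter and 50 mm tall (centre 25 mm above its base), about 80 g with a heavy foot; cap is the top 14 mm; may be absent. Fragile: a grip of more than 50 N (on each finger) breaks it.
- spare_center (a point): Centre of the spare jar: same size as the sample jars, but with a white cap. It stays where it is on the bench.
- brick_center (a point): Centre of the blue cold brick, a rigid block 90 mm (its x) by 32 mm (its y) by 50 mm tall, about 200 g, standing on the bench; it goes into the bay lengthwise, upright.
- lid (a joint): Lid angle: 0 is shut (a stop), starts at 1.78 to 1.90, open, leaning back. The lid is a teal hood 133 mm deep, 250 mm wide, with 52 mm high sides; a stiff hinge (about 0.3 N m) keeps it where it is left, so it must be swung all the way down.
- lid_hinge (a point): Middle of the lid's hinge line, at the back rim of the carrier, 30.5 mm above the table. The line runs along carrier y; this frame turns with the lid and equals the carrier's axes when shut.
- lid_tab (a point): Middle of the outer face (upper when shut) of the yellow closing tab, 50 mm long, 34 mm wide (carrier y), 8 mm thick, out from the lid's lower front edge; in the lid's frame 158 mm along -x from the hinge and 9 mm along +z. The lid's front wall stands 25 mm from here towards the hinge, 43 mm above the tab's face when shut. Pushing this face swings the lid shut.
- latch (a joint): Latch bar angle in rad: 0 is shut, lying level across the lid's tab and down in its catch (a stop); starts at 1.5 to 1.85, standing up. It swings in the plane of carrier y and z, down towards carrier -y; hinge friction about 0.12 N m keeps it where it is left.
- latch_pivot (a point): Pivot of the latch bar, at the carrier's front near its +y end (carrier x -105, y +88, z 46 mm). The frame turns with the bar and equals the carrier's axes when shut; the bar (steel, 12 mm wide, 10 mm thick, 180 mm long) runs along its -y.
- latch_pad (a point): Middle of the outer face (upper when shut) of the red push pad on the latch bar, at its free end, beyond the catch, 26 mm wide and 28 mm long; 166 mm from the pivot along the bar's -y and 6 mm along its +z. Pushing this face swings the bar shut.
- beaker: Bystander, leave alone: glass beaker, 68 mm across, 85 mm tall; origin at the centre of its underside.
- wash_bottle: Bystander, leave alone: white bottle with red cap, 68 mm across, 150 mm tall; origin at the centre of its underside.
- reagent: Bystander, leave alone: amber bottle with navy cap, 64 mm across, 120 mm tall; origin at the centre of its underside.
There are look-alikes about, which are no part of the job. What is shaped like the part that bears jar0_center but black, turquoise or yellow is not meant.

How it is judged:
By the outcome, as a careful person would: the job done as asked, in the order asked, and still so for the second after the job is handed in, with the robot touching nothing.
Of jar0, jar1, jar2, jar3, jar4 only 3 to 5 are there at a start; the rules pass over those that are not, and their reading is None.
At some moment in a run one of jar0, jar1, jar2, jar3, jar4 may be knocked a few centimetres aside while the robot is not near it.
It also fails if it takes over 210 s, if anything falls off the work surface, if the arm or the gripper's body presses on something with over 40 N, if the wrist force passes 120 N, or if a joint passes its speed limit or range.

## Working session

There is one attempt and no reset: what is moved stays moved. The work goes in short steps, each a Python script; the robot and the scene stay as the last script left them, time stands still between calls to the robot, and variables do not carry over. Pictures are saved under pics/ and viewed, and the job is handed in when it is done.

```bash
ls; mkdir -p pics; python3 - <<'E'
from station import ctrl,get_state,vision,ticket,models
import cv2,numpy as np
for n in ("top","side"):
    im,d=vision.grab_frame(n); cv2.imwrite(f"pics/{n}0.png",im); np.save(f"pics/{n}0.npy",d)
    i=vision.camera_info(n); print(n,np.round(i["mtx"],1).tolist(),np.round(i["R"],3).tolist(),np.round(i["t"],3).tolist())
s=get_state(); print(s["time"],s["tcp_pos"],s["eef_rot"],s["width"],ctrl.pinch_z)
E
```

```text
pics
top [[570.3, 0.0, 321.2], [0.0, 570.3, 233.5], [0.0, 0.0, 1.0]] [[0.091, -0.996, -0.007], [-0.971, -0.087, -0.222], [0.22, 0.027, -0.975]] [-0.09, 0.539, 1.344]
side [[592.3, 0.0, 320.7], [0.0, 592.3, 244.5], [0.0, 0.0, 1.0]] [[0.996, -0.093, -0.007], [-0.069, -0.688, -0.723], [0.063, 0.72, -0.691]] [-0.534, 0.029, 1.29]
0.1 [0.21411259 0.58670918 0.23051551] [-1.14067031e-04  1.73990465e-01  9.84747005e-01 -8.00564139e-04] 0.08558202760565792 -0.0187
```

View pics/top0.png

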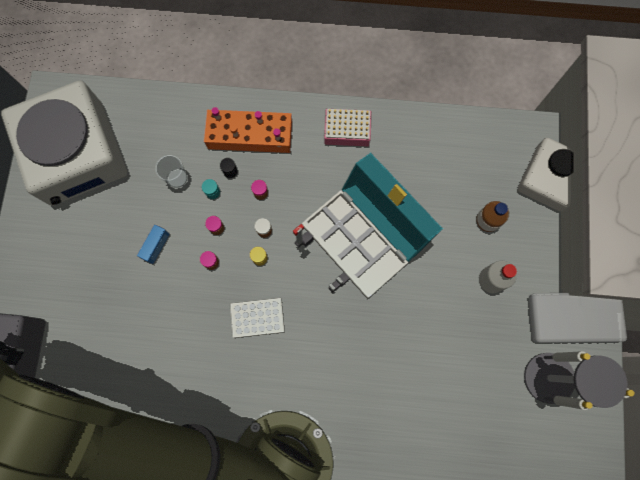

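View pics/side0.png

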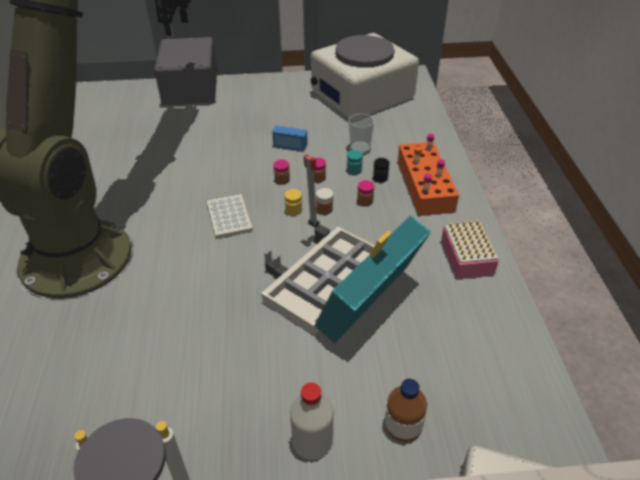

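The magenta jars are at top-view pixels (260,188), (214,225) and (209,260). Things that could be mistaken for them:
- white spare at (263,227)
- yellow jar at (258,256)
- turquoise jar at (210,188)
- black jar at (228,168)
- small magenta tubes in the orange rack, around (215,112), (258,115) and (277,133)

The brick is at (153,244). Next I'll check a crop and measure.

```bash
cat > h.py <<'E'
from station import ctrl,get_state,vision,ticket,models
import cv2,numpy as np
def cloud(n,d):
    i=vision.camera_info(n);K=np.array(i["mtx"]);R=np.array(i["R"]);t=np.array(i["t"])
    v,u=np.mgrid[:480,:640]
    c=np.stack([(u-K[0,2])/K[0,0]*d,(v-K[1,2])/K[1,1]*d,d],-1)
    return (c-t)@R
def proj(n,X):
    i=vision.camera_info(n);c=np.asarray(X)@np.array(i["R"]).T+np.array(i["t"]);p=c@np.array(i["mtx"]).T
    return p[...,:2]/p[...,2:]
E
python3 - <<'E'
from h import *
im,d=vision.grab_frame("top"); cv2.imwrite("pics/crop1.png",cv2.resize(im[90:310,130:450],None,fx=2.5,fy=2.5,interpolation=cv2.INTER_CUBIC))
P=cloud("top",d)
hsv=cv2.cvtColor(im,cv2.COLOR_BGR2HSV)
def blobs(name,m,amin=60):
    n,l,st,c=cv2.connectedComponentsWithStats(m.astype(np.uint8))
    for k in range(1,n):
        if st[k,4]>=amin:
            q=P[(l==k)&(d>0)]; print(name,st[k,4],c[k].round(1),"med",np.median(q,0).round(4),"zmax",np.percentile(q[:,2],95).round(4))
H,S,V=hsv[...,0],hsv[...,1],hsv[...,2]
blobs("mag",(H>150)&(H<176)&(S>120)&(V>60))
blobs("blue",(H>98)&(H<118)&(S>120)&(V>60))
for t in ("jar0_center","spare_center","brick_center","carrier","lid","latch_pad","lid_tab","lid_hinge","latch_pivot"):
    print(t,[(np.round(r["point"],1).tolist(),round(r["p"],2)) for r in models.recognise("top",t)])
E
```

```text
mag 228 [346.6 141.6] med [ 0.8033 -0.0842  0.027 ] zmax 0.0452
mag 192 [258.7 187.5] med [0.6514 0.128  0.0502] zmax 0.0559
mag 196 [213.2 223.4] med [0.5481 0.2306 0.0507] zmax 0.0559
mag 208 [207.9 258.9] med [0.4582 0.2313 0.0507] zmax 0.055
blue 93 [501.1 208. ] med [ 0.6313 -0.4617  0.1204] zmax 0.1243
blue 465 [151.8 242.9] med [0.4869 0.3764 0.0503] zmax 0.0552
jar0_center [([211.5, 190.7], 0.73), ([261.6, 190.6], 0.69), ([229.1, 169.3], 0.58), ([258.1, 256.9], 0.48), ([300.1, 235.1], 0.33)]
spare_center [([261.1, 226.7], 0.57)]
brick_center []
carrier [([367.7, 228.2], 0.65)]
lid [([391.2, 208.1], 0.87)]
latch_pad [([391.9, 206.6], 0.25)]
lid_tab [([388.9, 207.0], 0.93)]
lid_hinge [([391.1, 205.3], 0.76)]
latch_pivot [([298.1, 234.8], 0.57)]
```

View pics/crop1.png

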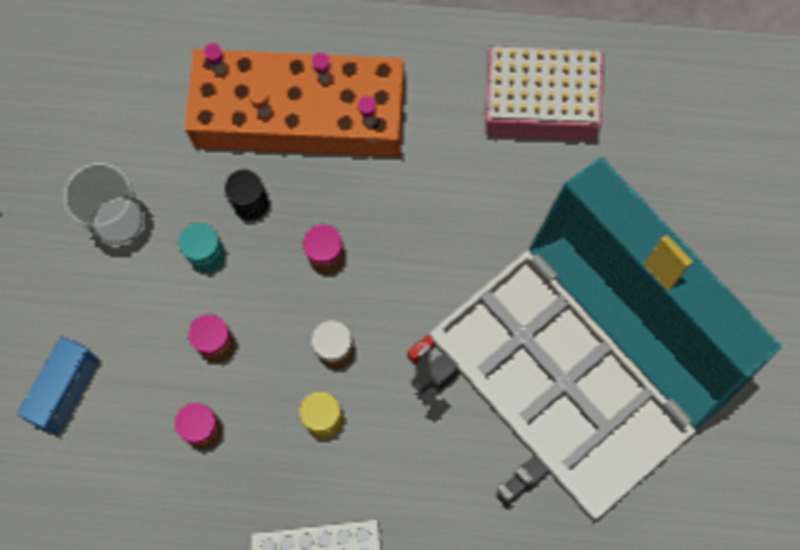

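```bash
cat > fit.py <<'E'
from h import *
from scipy.optimize import differential_evolution, minimize
def model_z(x,y):
    z=np.zeros_like(x)
    ins=(abs(x)<.0665)&(abs(y)<.125); z[ins]=.030
    inner=(x>-.054)&(x<.062)&(y>-.12)&(y<.12); z[inner]=.027
    for cx in(-.028,.036):
        for cy in(-.034,.030,.094): z[(abs(x-cx)<.026)&(abs(y-cy)<.026)]=.006
    z[(abs(x-.004)<.058)&(abs(y+.095)<.025)]=.006
    return z
def fit_carrier(P,im,d):
    m=(d>0)&(P[...,0]>.35)&(P[...,0]<.75)&(P[...,1]>-.3)&(P[...,1]<.15)&(P[...,2]<.045)&(P[...,2]>-.01)
    Q=P[m]
    def cost(p):
        c,s=np.cos(p[2]),np.sin(p[2]); dx=Q[:,0]-p[0];dy=Q[:,1]-p[1]
        x=c*dx+s*dy;y=-s*dx+c*dy
        k=(x<.064)&(x>-.08)&(abs(y)<.14)
        e=abs(model_z(x,y)-(Q[:,2]-p[3]))
        e=np.minimum(e,.012)-.012
        return (e*k).sum()
    r=differential_evolution(cost,[(.45,.6),(-.18,0),(-1.15,-.6),(-.004,.004)],seed=1,popsize=25,maxiter=150,tol=1e-8)
    return r.x,r.fun,len(Q)
if __name__=="__main__":
    im,d=vision.grab_frame("top");P=cloud("top",d)
    p,f,n=fit_carrier(P,im,d);print(p.round(4),f,n)
    np.save("carrier.npy",p)
    def W(x,y,z):
        c,s=np.cos(p[2]),np.sin(p[2]);return [p[0]+c*x-s*y,p[1]+s*x+c*y,z]
    o=cv2.resize(im,None,fx=3,fy=3,interpolation=cv2.INTER_CUBIC)
    for (x0,x1,y0,y1,z) in [(-.0665,.0665,-.125,.125,.03)]+[(cx-.026,cx+.026,cy-.026,cy+.026,.006) for cx in(-.028,.036) for cy in(-.034,.03,.094)]+[(-.054,.062,-.12,-.07,.006)]:
        q=proj("top",np.array([W(x0,y0,z),W(x1,y0,z),W(x1,y1,z),W(x0,y1,z)]))
        cv2.polylines(o,[((q+.5)*3).astype(int)],True,(0,0,255),1)
    for X in [W(-.105,.088,.046),W(-.105,.088-.166,.052)]: cv2.circle(o,tuple(((proj("top",np.array(X))+.5)*3).astype(int)),4,(0,255,0),1)
    cv2.imwrite("pics/fit1.png",o[420:930,840:1380])
    H=cv2.cvtColor(im,cv2.COLOR_BGR2HSV);h,S,V=cv2.split(H)
    # points
    for nm,m in (("pad",((h<8)|(h>174))&(S>150)),("tab",(h>18)&(h<32)&(S>130)),("mag",(h>150)&(h<176)&(S>120)),("blue",(h>98)&(h<118)&(S>120))):
        k,l,st,c=cv2.connectedComponentsWithStats((m&(d>0)).astype(np.uint8))
        for j in range(1,k):
            if st[j,4]<25: continue
            q=P[l==j]
            print(nm,st[j,4],c[j].round(),np.median(q,0).round(4),q.min(0).round(3),q.max(0).round(3),end=" ")
            if nm=="mag":
                t=q[q[:,2]>.046][:,:2].astype(np.float32)
                if len(t)>20: print("circ",np.round(cv2.minEnclosingCircle(t),4) if 0 else (np.round(cv2.minEnclosingCircle(t)[0],4),round(cv2.minEnclosingCircle(t)[1],4)),end="")
            if nm=="blue":
                t=q[q[:,2]>.046][:,:2].astype(np.float32);
                if len(t)>20: print("rect",cv2.minAreaRect(t*1000))
            print()
E
python3 fit.py
```

```text
[ 5.365e-01 -1.238e-01 -7.611e-01  6.000e-04] -53.52536131706625 23625
pad 147 [509. 271.] [ 0.4766 -0.4735  0.1496] [ 0.463 -0.488  0.137] [ 0.492 -0.46   0.155] 
tab 206 [397. 195.] [ 0.6218 -0.2064  0.1873] [ 0.604 -0.224  0.155] [ 0.639 -0.189  0.209] 
tab 237 [258. 256.] [0.4772 0.1092 0.0496] [0.461 0.091 0.   ] [0.5   0.131 0.058] 
tab 42 [585. 356.] [ 0.2953 -0.5859  0.2791] [ 0.29  -0.594  0.263] [ 0.3   -0.581  0.284] 
tab 41 [630. 393.] [ 0.2334 -0.6709  0.2794] [ 0.229 -0.678  0.27 ] [ 0.239 -0.665  0.284] 
tab 46 [587. 404.] [ 0.2036 -0.5883  0.2784] [ 0.198 -0.596  0.266] [ 0.209 -0.585  0.286] 
mag 48 [215. 111.] [0.8293 0.2555 0.0919] [0.823 0.246 0.072] [0.841 0.263 0.098] circ (array([0.8317, 0.2553]), 0.0096)
mag 47 [258. 115.] [0.83   0.1463 0.0918] [0.822 0.138 0.079] [0.84  0.155 0.097] circ (array([0.8322, 0.1463]), 0.0105)
mag 48 [276. 132.] [0.7878 0.0941 0.0924] [0.779 0.085 0.049] [0.808 0.108 0.097] circ (array([0.7938, 0.0955]), 0.0152)
mag 230 [346. 142.] [ 0.8032 -0.0817  0.0286] [ 0.799 -0.139  0.001] [ 0.808 -0.027  0.051] 
mag 193 [259. 187.] [0.651 
[... 219 characters left out ...]
g 209 [208. 259.] [0.4583 0.2312 0.0508] [0.439 0.212 0.004] [0.478 0.261 0.061] circ (array([0.4581, 0.2314]), 0.0204)
blue 219 [ 83. 187.] [0.6119 0.5714 0.055 ] [0.588 0.528 0.032] [0.636 0.612 0.077] rect ((612.143798828125, 570.2039794921875), (7.4012131690979, 95.21974182128906), 28.638357162475586)

blue 105 [501. 208.] [ 0.6295 -0.4609  0.1201] [ 0.618 -0.474  0.111] [ 0.643 -0.448  0.126] rect ((630.9920654296875, -461.06866455078125), (25.587326049804688, 24.849201202392578), 77.70867156982422)

blue 461 [152. 243.] [0.4876 0.3758 0.0502] [0.441 0.348 0.012] [0.532 0.406 0.058] rect ((485.9729309082031, 376.9750061035156), (32.053409576416016, 88.10047912597656), 70.67755126953125)
```

View pics/fit1.png

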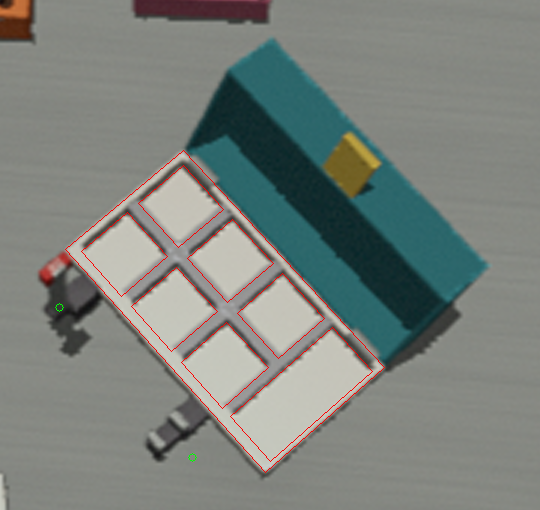

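The close crop shows three full-size magenta jars, the white spare next to them, and the carrier fit lining up with its edges. The brick goes first because that leaves the fingers room to open. Before that I'll run IK checks and verify the brick's outline.

```bash
cat >> h.py <<'E'
C=np.load("carrier.npy") if __import__("os").path.exists("carrier.npy") else None
def W(x,y,z):
    c,s=np.cos(C[2]),np.sin(C[2]);return np.array([C[0]+c*x-s*y,C[1]+s*x+c*y,z])
def quat(phi):  # tool down, jaw (tool y) direction phi in world
    a=(phi+np.pi/2)/2; return [0.,float(np.cos(a)),float(np.sin(a)),0.]
def F(): return np.round(get_state()["contact_force"],1)
def st(tag=""):
    s=get_state();print(tag,"t",round(s["time"],1),"tcp",np.round(s["tcp_pos"],4),"w",round(s["width"],4),"F",np.round(s["contact_force"],1))
E
python3 - <<'E'
from h import *
yaw=C[2]
def t(n,p,phi):
    for k in(0,np.pi):
        q=ctrl.ik(list(p),quat(phi+k)); print(n,k>0,None if q is None else np.round(q,2))
b=np.radians(70.7)
t("brick",[.486,.377,.022],b);t("brickhi",[.486,.377,.28],b)
t("bay",W(.004,-.095,.03),yaw+np.pi/2);t("bayhi",W(.004,-.095,.28),yaw+np.pi/2)
for n,p in(("A",[.458,.231]),("B",[.549,.2305]),("C",[.6527,.128])):
    t(n,p+[.022],yaw);t(n+"hi",p+[.28],yaw)
for c in((-.028,-.034),(-.028,.03),(.036,.094)): t(str(c),W(*c,.029),yaw);t(str(c)+"hi",W(*c,.28),yaw)
t("tabopen",W(.15,0,.18),yaw+np.pi/2);t("tabopenhi",W(.17,0,.28),yaw+np.pi/2);t("tabshut",W(-.095,0,.04),yaw+np.pi/2)
for k in(0,np.pi/2):
  t("padop",W(-.105,.12,.2),yaw+k);t("padshut",W(-.105,-.078,.05),yaw+k)
im,d=vision.grab_frame("top");o=cv2.resize(im,None,fx=4,fy=4,interpolation=cv2.INTER_CUBIC)
c=np.array([.486,.377]);u=np.array([np.cos(b),np.sin(b)]);v=np.array([-u[1],u[0]])
q=proj("top",np.array([[*(c+s*u*.016+r*v*.045),.05] for s,r in((1,1),(1,-1),(-1,-1),(-1,1))]))
cv2.polylines(o,[((q+.5)*4).astype(int)],True,(0,0,255),1)
for p in((.458,.231),(.5493,.2305),(.6527,.128)):
    a=np.linspace(0,6.28,40);q=proj("top",np.stack([p[0]+.02*np.cos(a),p[1]+.02*np.sin(a),0*a+.05],-1));cv2.polylines(o,[((q+.5)*4).astype(int)],True,(255,255,255),1)
cv2.imwrite("pics/brick.png",o[660:1110,500:1100])
E
```

```text
brick False [-0.59  0.72 -0.17  1.76  0.18  0.68  0.37]
brick True [-0.99  0.77  0.5   1.76 -0.52  0.74 -2.13]
brickhi False [-0.57  0.46 -0.21  1.45  0.1   1.25  0.44]
brickhi True [-1.04  0.51  0.59  1.45 -0.29  1.27 -2.34]
bay False [ 0.22  0.61  0.18  2.03 -0.21  0.52  1.36]
bay True [-0.12  0.73  0.75  2.04 -0.79  0.69 -1.18]
bayhi False [-0.11  0.34  0.64  1.72 -0.22  1.16  1.4 ]
bayhi True [-0.38  0.49  1.15  1.72 -0.47  1.25 -1.45]
A False [-0.66  0.62  0.21  2.04 -0.26  0.5  -1.01]
A True [-0.26  0.63 -0.38  2.03  0.43  0.55  1.43]
Ahi False [-0.74  0.3   0.31  1.71 -0.1   1.14 -1.17]
Ahi True [-0.21  0.31 -0.42  1.71  0.13  1.16  1.72]
B False [-0.59  0.71  0.25  1.82 -0.27  0.65 -0.95]
B True [-0.18  0.72 -0.41  1.81  0.42  0.7   1.55]
Bhi False [-0.64  0.44  0.31  1.51 -0.14  1.22 -1.06]
Bhi True [-0.17  0.44 -0.42  1.5   0.19  1.24  1.76]
C False [-0.41  0.8   0.33  1.62 -0.33  0.78 -0.7 ]
C True [ 0.01  0.8  -0.42  1.61  0.42  0.82  1.79]
Chi False [-0.42  0.56  0.35  1.3  -0.19  1.31 -0.83]
Chi True [-0.03  0.55 -0.37  1.3   0.2   1.33  1.99]
(-0.028, -0.034) False [ 0
[... 868 characters left out ...]
7  1.26 -1.48]
tabopenhi False [ 0.08  0.64  0.48  1.18 -0.29  1.38  1.34]
tabopenhi True [-0.15  0.83  1.15  1.19 -0.74  1.55 -1.47]
tabshut False [ 0.06  0.54  0.02  2.13 -0.02  0.47  0.91]
tabshut True [-0.51  0.75  0.95  2.14 -0.94  0.76 -1.26]
padop False [-0.41  0.44  0.44  1.77 -0.22  0.98 -0.64]
padop True [ 0.08  0.41 -0.28  1.76  0.13  0.98  2.13]
padshut False [-0.14  0.53  0.5   2.25 -0.55  0.48  0.04]
padshut True [ 0.38  0.48 -0.25  2.24  0.27  0.44  2.3 ]
padop False [-0.18  0.41  0.1   1.76 -0.05  0.97  0.75]
padop True [-0.78  0.66  1.15  1.77 -0.65  1.16 -1.75]
padshut False [ 0.06  0.48  0.2   2.25 -0.23  0.43  1.25]
padshut True [-0.3   0.59  0.75  2.25 -0.78  0.57 -1.27]
```

View pics/brick.png

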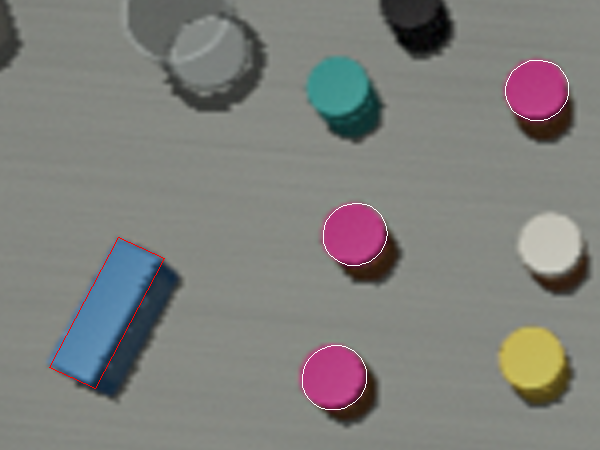

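The overlays fit the brick and all three magenta caps. Now I'll pick up the brick and lower it into the bay.

```bash
cat >> h.py <<'E'
def pick(x,y,phi,z=.022,force=30,hi=.28,approach=.13):
    ctrl.movep([x,y,approach],quat(phi)); ctrl.movel([x,y,z],max_speed=.15)
    ctrl.close_gripper(force); st("grip"); ctrl.movel([x,y,hi],max_speed=.2); st("lift")
def place(p,phi,z,hi=.28,up=.15):
    ctrl.movep([p[0],p[1],hi],quat(phi)); ctrl.movel([p[0],p[1],z+.03],max_speed=.2); st("above")
    for k in (.02,.01,.005,.002,0):
        ctrl.movel([p[0],p[1],z+k],max_speed=.05)
        f=F()[2]
    st("down"); 
E
python3 - <<'E'
from h import *
st(); pick(.486,.377,np.radians(70.7),force=60)
place(W(.004,-.095,0),C[2]+np.pi/2,.030)
im,d=vision.grab_frame("top");cv2.imwrite("pics/b1.png",cv2.resize(im[150:320,260:460],None,fx=3,fy=3))
E
```

```text
t 0.7 tcp [0.2142 0.5871 0.2313] w 0.0856 F [-0.9  0.3 -0.1]
grip t 3.5 tcp [0.4865 0.3775 0.0228] w 0.0311 F [-0.5 -0.   5.2]
lift t 4.9 tcp [0.4856 0.3766 0.2787] w 0.031 F [ 0.1  0.4 -3. ]
above t 8.2 tcp [ 0.4745 -0.1956  0.0608] w 0.0316 F [ 0.2 -0.1 -2.5]
down t 9.7 tcp [ 0.4738 -0.1953  0.0299] w 0.0309 F [ 1.2 -0.8 -2.4]
```

View pics/b1.png

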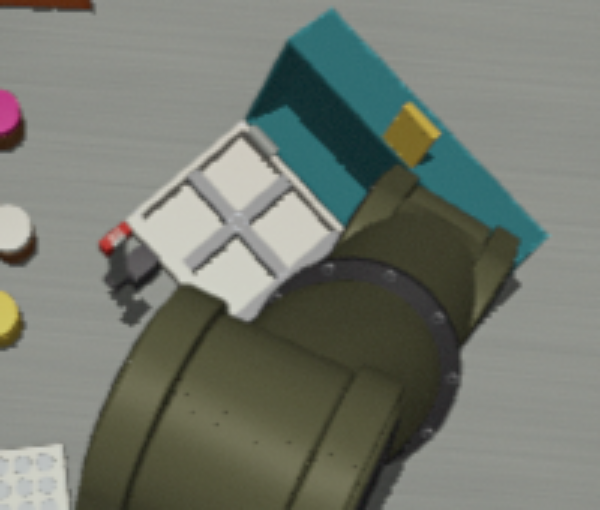

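```bash
python3 - <<'E'
from h import *
p=W(.004,-.095,0)
for z in(.029,.028,.027):
    ctrl.movel([p[0],p[1],z],max_speed=.05); st()
    if F()[2]>-1: break
ctrl.ungrasp(); st("open"); ctrl.movel([p[0],p[1],.28],max_speed=.2)
ctrl.movep([.458,.231,.28],quat(C[2]))
im,d=vision.grab_frame("top");cv2.imwrite("pics/b2.png",im)
im,d=vision.grab_frame("side");cv2.imwrite("pics/b2s.png",im); st()
E
```

```text
t 9.9 tcp [ 0.4739 -0.1954  0.029 ] w 0.0311 F [-0.   0.9 -2.6]
 t 10.2 tcp [ 0.4739 -0.1954  0.0288] w 0.0311 F [-3.1  1.   7.6]
open t 10.8 tcp [ 0.4739 -0.1954  0.0279] w 0.085 F [0.  0.7 0.7]
 t 14.4 tcp [0.4583 0.2304 0.28  ] w 0.0855 F [ 0.4  0.4 -0.2]
```

View pics/b2.png

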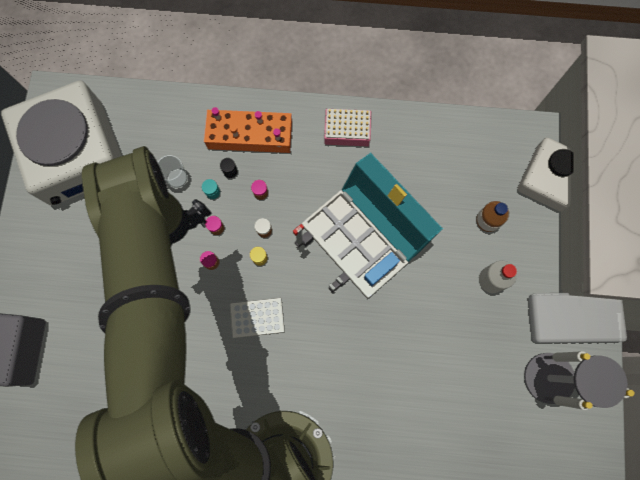

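View pics/b2s.png

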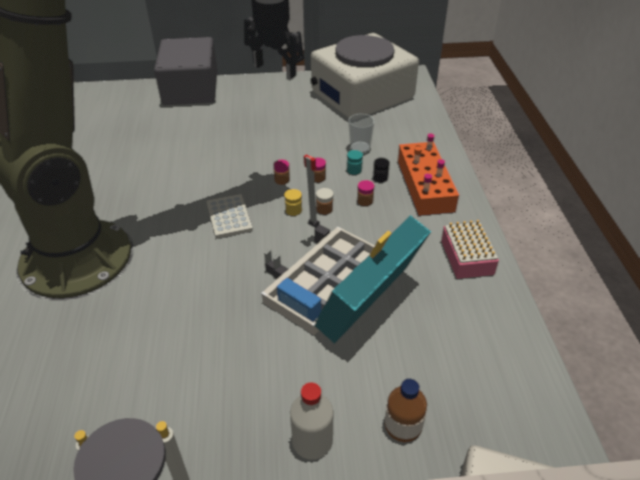

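The brick lies in the bay at (381,267), and all three jars are where they were. Next is jar A.

```bash
cat >> h.py <<'E'
def jars(save=None):
    im,d=vision.grab_frame("top")
    if save: cv2.imwrite(save,im)
    P=cloud("top",d);h,S,V=cv2.split(cv2.cvtColor(im,cv2.COLOR_BGR2HSV))
    m=((h>150)&(h<176)&(S>120)&(d>0)).astype(np.uint8)
    k,l,s,c=cv2.connectedComponentsWithStats(m);out=[]
    for j in range(1,k):
        q=P[(l==j)]; q=q[(q[:,2]>.042)&(q[:,2]<.07)]
        if s[j,4]<60 or len(q)<60 : continue
        ctr,r=cv2.minEnclosingCircle(q[:,:2].astype(np.float32))
        if .016<r<.026: out.append((round(ctr[0],4),round(ctr[1],4),round(r,4),round(float(np.median(q[:,2])),4),c[j].round().tolist(),int(s[j,4])))
    return out
def release(p,z):
    for k in range(4):
        ctrl.movel([p[0],p[1],z-.001*k],max_speed=.05)
        if F()[2]>1: break
    st("set"); ctrl.ungrasp(); st("open"); ctrl.movel([p[0],p[1],.28],max_speed=.2)
E
python3 - <<'E'
from h import *
print(jars())
pick(.458,.2313,C[2],force=30)
p=W(-.028,-.034,0); place(p,C[2],.0295); release(p,.0290)
ctrl.movep([.458,.3,.28],quat(C[2]))
for j in jars("pics/a1.png"):print(j)
st()
E
```

```text
[(0.6531, 0.1282, 0.0199, 0.0508, [259.0, 187.0], 193), (0.5486, 0.2304, 0.0197, 0.051, [213.0, 223.0], 199), (0.4592, 0.2317, 0.02, 0.0505, [208.0, 259.0], 202)]
grip t 16.4 tcp [0.4582 0.2315 0.0227] w 0.0392 F [ 0.5 -0.1  5.6]
lift t 17.9 tcp [0.4575 0.2311 0.279 ] w 0.0389 F [-0.6  0.3 -1.2]
above t 20.5 tcp [ 0.4934 -0.1292  0.0603] w 0.0392 F [ 0.2 -0.  -0.4]
down t 21.9 tcp [ 0.4927 -0.1291  0.0294] w 0.0393 F [ 1.1  0.1 -0.4]
set t 22.4 tcp [ 0.4929 -0.1292  0.0287] w 0.0393 F [-1.6  1.2  8.5]
open t 22.9 tcp [ 0.4927 -0.1291  0.0279] w 0.0854 F [-0.6 -0.7  0.2]
(0.652, 0.1285, 0.0206, 0.0505, [259.0, 187.0], 192)
(0.5489, 0.2313, 0.02, 0.0502, [213.0, 223.0], 194)
(0.4941, -0.129, 0.0204, 0.0561, [355.0, 257.0], 205)
 t 26.0 tcp [0.4588 0.2984 0.2801] w 0.0856 F [ 0.2  0.2 -0.2]
```

View pics/a1.png

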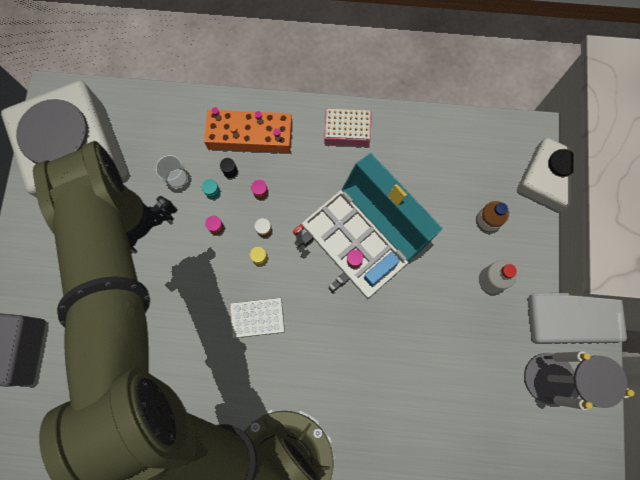

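Jar A is in its pocket at (355,257), with its top at 56 mm. Jar B next, then a fresh look.

```bash
python3 - <<'E'
from h import *
b=[j for j in jars() if abs(j[0]-.549)<.06 and j[1]>.17][0]; print(b)
pick(b[0],b[1],C[2],force=30)
p=W(-.028,.03,0); place(p,C[2],.0295); release(p,.0290)
ctrl.movep([.458,.3,.28],quat(C[2]))
for j in jars("pics/a2.png"):print(j)
st()
E
```

```text
(0.5497, 0.231, 0.0203, 0.0505, [213.0, 223.0], 196)
grip t 28.2 tcp [0.55   0.2312 0.0227] w 0.0393 F [-1.8  0.2  6. ]
lift t 29.6 tcp [0.5491 0.2309 0.2789] w 0.0389 F [-0.5  0.6 -2.2]
above t 32.1 tcp [ 0.5376 -0.0828  0.0603] w 0.0393 F [ 0.3  0.7 -0.9]
down t 33.5 tcp [ 0.5369 -0.0828  0.0294] w 0.0392 F [0.1 0.1 0.6]
set t 34.0 tcp [ 0.537  -0.0828  0.0287] w 0.0389 F [-1.7  0.8  6.2]
open t 34.5 tcp [ 0.5369 -0.0828  0.0279] w 0.0853 F [-1.3 -0.   0.9]
(0.6527, 0.128, 0.0201, 0.0504, [259.0, 187.0], 193)
(0.5368, -0.0826, 0.02, 0.0566, [338.0, 239.0], 198)
(0.4997, -0.1286, 0.0196, 0.0564, [355.0, 255.0], 205)
 t 37.5 tcp [0.4589 0.2983 0.2801] w 0.0851 F [-1.1 -1.3 -0.8]
```

View pics/a2.png

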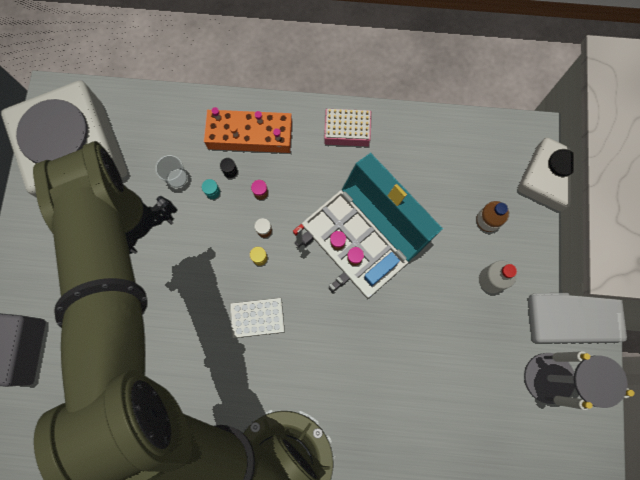

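Jars A at (355,255) and B at (338,239) are both seated, although A has shifted about 5 mm within its pocket. Jar C next.

```bash
python3 - <<'E'
from h import *
b=[j for j in jars() if j[1]>.05][0]; print(b)
ctrl.movep([b[0],b[1],.28],quat(C[2]))
pick(b[0],b[1],C[2],force=30)
p=W(.036,.094,0); place(p,C[2],.0295); release(p,.0290)
ctrl.movep([.458,.3,.28],quat(C[2]))
for j in jars("pics/a3.png"):print(j)
im,d=vision.grab_frame("side");cv2.imwrite("pics/a3s.png",im)
st()
E
```

```text
(0.6516, 0.1286, 0.0203, 0.0505, [259.0, 188.0], 192)
grip t 40.5 tcp [0.652  0.1286 0.0228] w 0.0389 F [-0.5  0.8  6.4]
lift t 42.0 tcp [0.6511 0.1286 0.2787] w 0.0391 F [-1.2 -0.5 -1.8]
above t 44.1 tcp [ 0.6282 -0.0806  0.0606] w 0.0393 F [ 0.4  0.  -0.4]
down t 45.5 tcp [ 0.6273 -0.0806  0.0294] w 0.0391 F [ 1.   0.  -0.3]
set t 46.0 tcp [ 0.6275 -0.0807  0.0288] w 0.0392 F [-1.5 -0.3  5.4]
open t 46.5 tcp [ 0.6273 -0.0802  0.0276] w 0.0855 F [ 0.5 -0.4 -0.1]
(0.6278, -0.0801, 0.0202, 0.0566, [340.0, 203.0], 194)
(0.5369, -0.0822, 0.0201, 0.0569, [338.0, 239.0], 201)
(0.5002, -0.1286, 0.0198, 0.056, [355.0, 255.0], 203)
 t 49.6 tcp [0.459  0.2987 0.28  ] w 0.0853 F [ 0.3  0.  -0.2]
```

View pics/a3.png

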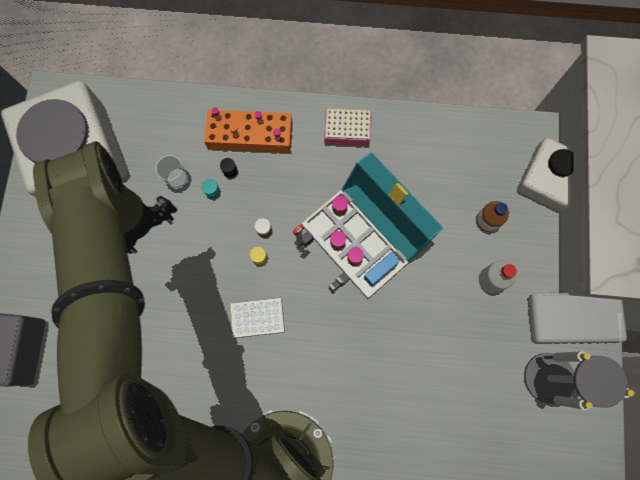

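View pics/a3s.png

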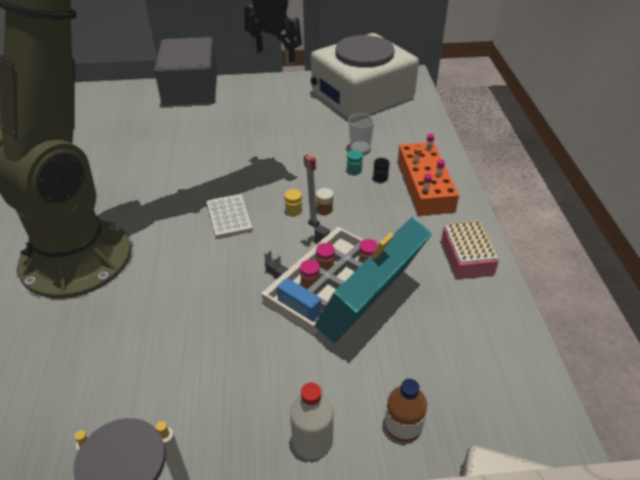

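All three jars and the brick are packed. Now I'll measure the lid angle and the latch angle, then close the lid.

```bash
cat >> h.py <<'E'
def inC(P):
    c,s=np.cos(C[2]),np.sin(C[2]);dx=P[...,0]-C[0];dy=P[...,1]-C[1]
    return np.stack([c*dx+s*dy,-s*dx+c*dy,P[...,2]],-1)
def measure(n):
    im,d=vision.grab_frame(n);P=inC(cloud(n,d));h,S,V=cv2.split(cv2.cvtColor(im,cv2.COLOR_BGR2HSV))
    ok=(d>0)&(abs(P[...,0])<.25)&(abs(P[...,1])<.3)
    for nm,m in (("tab",(h>18)&(h<32)&(S>120)&(abs(P[...,1])<.05)),("pad",((h<8)|(h>174))&(S>120)&(P[...,0]<-.07)),("teal",(h>82)&(h<98)&(S>90)&(abs(P[...,1])<.15))):
        q=P[ok&m]
        if len(q)>10: print(n,nm,len(q),"med",np.median(q,0).round(4),"5%",np.percentile(q,5,0).round(3),"95%",np.percentile(q,95,0).round(3))
    return im
E
python3 - <<'E'
from h import *
measure("top");measure("side")
for p in((.17,0,.32),(.15,0,.185)): print(ctrl.ik(list(W(*p)),quat(C[2]+np.pi/2)))
E
```

```text
top tab 219 med [ 0.123  -0.0004  0.1841] 5% [ 0.114 -0.016  0.159] 95% [0.133 0.014 0.203]
top pad 43 med [-0.1086  0.0786  0.2253] 5% [-0.118  0.074  0.218] 95% [-0.095  0.082  0.231]
top teal 4635 med [ 0.1179 -0.002   0.0538] 5% [ 0.075 -0.113  0.02 ] 95% [0.152 0.119 0.155]
side tab 143 med [ 0.1313 -0.0107  0.1949] 5% [ 0.121 -0.019  0.16 ] 95% [0.136 0.01  0.203]
side pad 59 med [-0.0948  0.0763  0.2204] 5% [-0.113  0.073  0.205] 95% [-0.091  0.08   0.227]
side teal 4336 med [ 0.1343 -0.0535  0.142 ] 5% [ 0.101 -0.126  0.049] 95% [0.157 0.101 0.153]
[ 0.22228395  0.5989732   0.19431477  1.0970915  -0.10981961  1.45503909
  1.20579792]
[ 0.23866177  0.6326407   0.11729694  1.39543243 -0.07702765  1.11797334
  1.17681391]
```

```bash
cat > lid.py <<'E'
from h import *
phi=C[2]+np.pi/2
def face(a,h,th): return np.array([.0665-a*np.cos(th)+h*np.sin(th), .0305+a*np.sin(th)+h*np.cos(th)])
def tip(th,a=.163,r=.011):
    if th>np.pi/2: return face(.183,.009,th)[0]+r, face(a,.009,th)[1]
    p=face(a,.009,th); f=np.cos(th)  # move from corner contact to centre contact near shut
    return p[0]+r*(1-f**3), p[1]
E
python3 - <<'E'
from lid import *
ctrl.movep(list(W(.0,.0,.34)),quat(phi)); ctrl.close_gripper(30)
ctrl.movep(list(W(.168,0,.30)),quat(phi))
x,z=tip(1.9); ctrl.movel(list(W(x+.02,0,z)),max_speed=.15); st("behind")
for th in np.arange(1.9,1.05,-.12):
    x,z=tip(th); ctrl.movel(list(W(x,0,z)),max_speed=.12); print(round(th,2),F())
cv2.imwrite("pics/l1.png",measure("side")); measure("top"); st()
E
```

```text
behind t 54.1 tcp [ 0.6567 -0.2378  0.1834] w 0.0 F [-0.5 -0.9  0.8]
1.9 [-0.1 -0.8 -0.2]
1.78 [ 0.1 -0.4  0.6]
1.66 [ 0.2 -0.2 -0.5]
1.54 [ 0.9 -0.1  0.5]
1.42 [-0.3  0.1 -0.7]
1.3 [ 0.7 -0.8 -0.7]
1.18 [0.3 0.  0.8]
1.06 [-0.   1.2 -0.1]
side tab 256 med [-0.0024 -0.0101  0.1688] 5% [-0.016 -0.018  0.153] 95% [0.007 0.008 0.193]
side teal 8488 med [ 0.069  -0.0301  0.1238] 5% [ 0.019 -0.126  0.062] 95% [0.106 0.104 0.168]
top pad 40 med [-0.1086  0.0785  0.2265] 5% [-0.121  0.069  0.222] 95% [-0.095  0.082  0.254]
top teal 1584 med [ 0.0421 -0.0776  0.1522] 5% [ 0.004 -0.122  0.076] 95% [ 0.1   -0.012  0.171]
 t 56.8 tcp [ 0.5402 -0.1273  0.1774] w -0.0002 F [-0.2 -0.  -1. ]
```

View pics/l1.png

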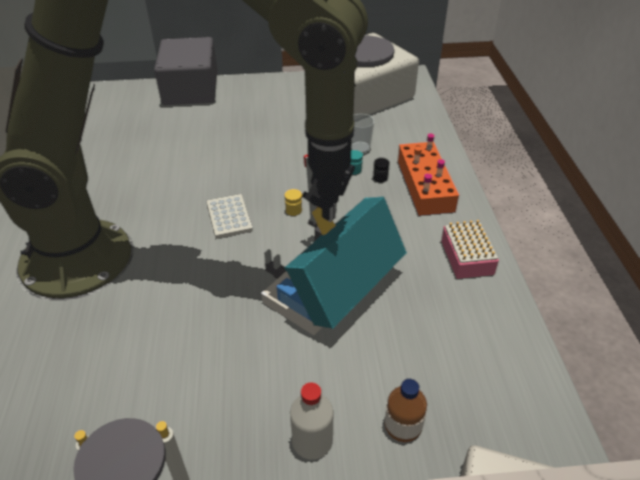

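The lid is swinging and the finger is on the tab near (322,215). I'll keep going until it's shut.

```bash
python3 - <<'E'
from lid import *
for th in np.r_[np.arange(.96,.09,-.12),.06]:
    x,z=tip(th); ctrl.movel(list(W(x,0,z)),max_speed=.12); print(round(th,2),F())
x,z=tip(0)
for k in np.arange(.008,-.006,-.001):
    ctrl.movel(list(W(x,0,z+k)),max_speed=.04); f=F(); print(round(k,3),f,round(get_state()["tcp_pos"][2],4))
    if f[2]>15: break
st()
E
```

```text
0.96 [-0.3  0.4  0.1]
0.84 [ 0.2 -0.2  0.2]
0.72 [-0.5  0.1  0.6]
0.6 [-0.5 -0.9  0.7]
0.48 [ 0.4 -0.   0.1]
0.36 [ 0.4 -0.6  0.2]
0.24 [0.2 0.2 0.7]
0.12 [-0.2  0.3 -0.7]
0.06 [-0.6 -0.9  0.7]
0.008 [-0.2 -0.5  0.8] 0.0478
0.007 [ 1.2 -0.5  0.1] 0.0466
0.006 [ 0.3 -0.2  0.5] 0.0454
0.005 [ 0.3 -0.1  0.3] 0.0444
0.004 [ 0.1 -0.1 -0.5] 0.0434
0.003 [ 0.5 -0.1 -0.6] 0.0424
0.002 [-0.3 -0.3  1.5] 0.0415
0.001 [-0.4  0.5 -0.2] 0.0404
0.0 [-0.6  1.1  2.4] 0.0396
-0.001 [-3.2  0.4 16.3] 0.0394
 t 62.1 tcp [ 0.4667 -0.0573  0.0394] w -0.0 F [-3.2  0.4 16.3]
```

The lid stopped at z 39.4 mm, where 39.5 was expected, with 16 N on it. I'll retreat, check, and then push the latch.

```bash
cat > latch.py <<'E'
from h import *
phi=C[2]
def face(l,h,th): return np.array([.088-l*np.cos(th)+h*np.sin(th), .046+l*np.sin(th)+h*np.cos(th)])
def tip(th,l=.168,r=.011):
    if th>np.pi/2: return face(.180,.006,th)[0]+r, face(l,.006,th)[1]
    p=face(l,.006,th); f=np.cos(th); return p[0]+r*(1-f**3), p[1]
E
python3 - <<'E'
from latch import *
x=get_state()["tcp_pos"]; ctrl.movel([x[0],x[1],.30],max_speed=.2)
measure("top"); measure("side")
ctrl.movep(list(W(-.105,.16,.32)),quat(phi)); st()
cv2.imwrite("pics/k0s.png",measure("side")); cv2.imwrite("pics/k0t.png",measure("top"))
E
```

```text
top teal 3269 med [ 0.0038 -0.0582  0.0831] 5% [-0.066 -0.119  0.077] 95% [0.058 0.02  0.088]
side tab 71 med [-0.1056 -0.0032  0.0394] 5% [-0.112 -0.018  0.037] 95% [-0.099  0.011  0.042]
side pad 59 med [-0.0947  0.0764  0.2206] 5% [-0.112  0.073  0.203] 95% [-0.092  0.08   0.227]
side teal 7702 med [ 0.0137 -0.0274  0.0816] 5% [-0.057 -0.126  0.046] 95% [0.066 0.104 0.085]
 t 65.1 tcp [0.5707 0.064  0.3199] w -0.0001 F [0.2 0.  0.6]
side tab 100 med [-0.1073  0.0006  0.0395] 5% [-0.135 -0.016  0.001] 95% [-0.099  0.029  0.042]
side pad 44 med [-0.0939  0.0759  0.2168] 5% [-0.099  0.072  0.204] 95% [-0.091  0.079  0.227]
side teal 7717 med [ 0.0137 -0.0268  0.0817] 5% [-0.057 -0.126  0.047] 95% [0.066 0.104 0.085]
top tab 240 med [-0.0889 -0.0002  0.0402] 5% [-0.116 -0.017  0.035] 95% [-0.069  0.014  0.046]
top pad 58 med [-0.1064  0.0787  0.2259] 5% [-0.118  0.074  0.211] 95% [-0.089  0.108  0.296]
top teal 5670 med [-0.0047 -0.0038  0.0829] 5% [-0.065 -0.114  0.077] 95% [0.057 0.111 0.087]
```

View pics/k0s.png

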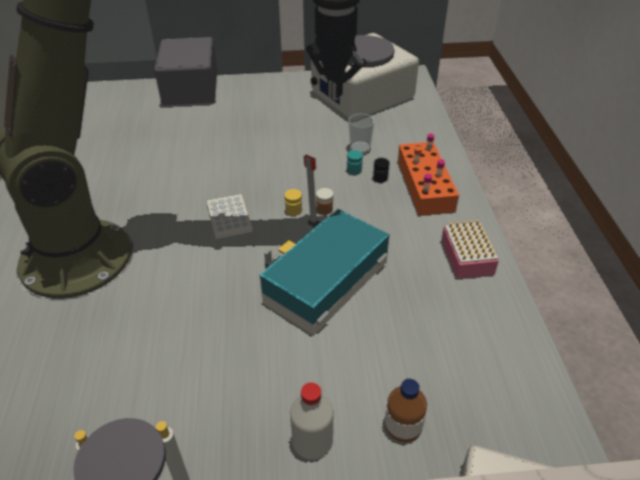

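View pics/k0t.png

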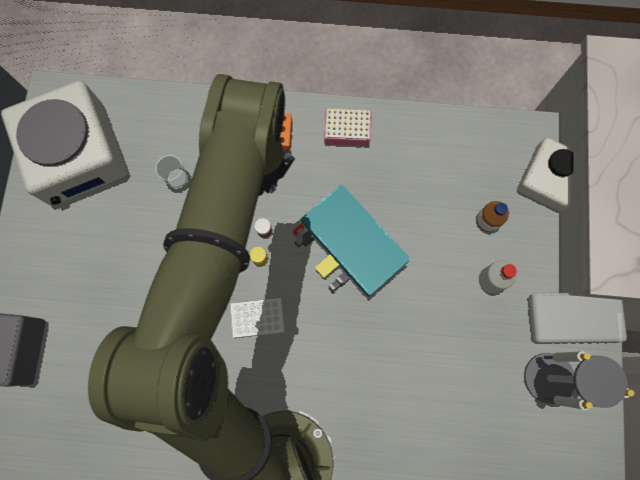

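The lid is flat and shut, and its tab is visible at (327,266) in the top view. The latch bar is still standing, at (308,165) in the side view. Now I'll swing it down.

```bash
python3 - <<'E'
from latch import *
y,z=tip(1.6); ctrl.movel(list(W(-.105,y+.03,z)),max_speed=.15); st("beside")
for th in np.r_[np.arange(1.6,.05,-.12)]:
    y,z=tip(th); ctrl.movel(list(W(-.105,y,z)),max_speed=.12); f=F(); print(round(th,2),f)
    if np.linalg.norm(f)>20: break
else:
    y,z=tip(0)
    for k in np.arange(.008,-.006,-.001):
        ctrl.movel(list(W(-.105,y,z+k)),max_speed=.04); f=F(); print(round(k,3),f,round(get_state()["tcp_pos"][2],4))
        if f[2]>15: break
st(); cv2.imwrite("pics/k1s.png",measure("side"))
E
```

```text
beside t 66.1 tcp [0.5578 0.0501 0.2145] w 0.0 F [1.  0.8 0.4]
1.6 [0.9 0.9 0.2]
1.48 [0.5 0.5 0.6]
1.36 [-0.5  0.8  0. ]
1.24 [-0.7  0.1  1.5]
1.12 [ 0.5 -0.4  0.8]
1.0 [ 0.7 -0.1 -0.1]
0.88 [0.  0.  0.1]
0.76 [ 0.8  0.4 -0.2]
0.64 [-0.3 -0.4  0.6]
0.52 [-0.6  0.3  0.9]
0.4 [-0.  -0.5  0.3]
0.28 [-0.1  0.5  1.1]
0.16 [ 0.6  0.4 -0.4]
0.008 [ 0.5 -0.3  0.6] 0.0599
0.007 [-0.1 -1.4  0.6] 0.0591
0.006 [-0.1  0.4 -0.4] 0.058
0.005 [-0.1 -0.1  0.2] 0.0569
0.004 [ 0.  -0.5  0.5] 0.0559
0.003 [-0.1  0.8 -0.2] 0.055
0.002 [ 0.3 -0.1 -0.4] 0.0539
0.001 [0.2 0.6 0. ] 0.053
0.0 [-0.3  0.3  1.3] 0.052
-0.001 [-2.1  0.7 12.9] 0.0516
-0.002 [-4.4  0.9 24.2] 0.0512
 t 73.5 tcp [ 0.4055 -0.1095  0.0512] w -0.0 F [-4.4  0.9 24.2]
side pad 49 med [-0.096  -0.088   0.0507] 5% [-0.111 -0.093  0.046] 95% [-0.093 -0.068  0.057]
side teal 7701 med [ 0.0137 -0.027   0.0817] 5% [-0.057 -0.126  0.046] 95% [0.066 0.105 0.085]
```

View pics/k1s.png

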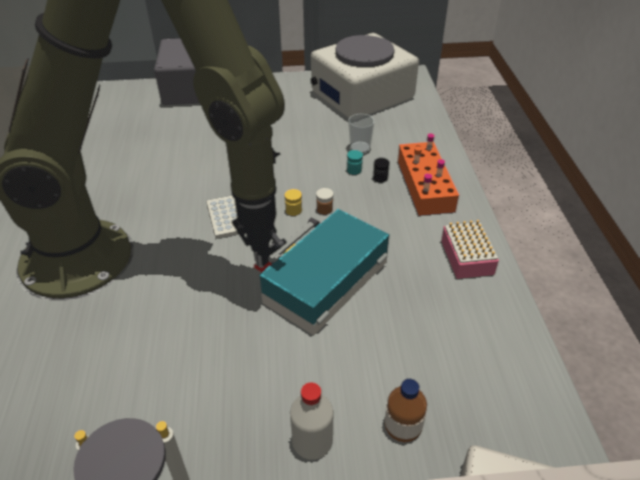

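The bar reached its stop at z 51–52 mm, where 52 was expected. I'll retreat and verify.

```bash
python3 - <<'E'
from h import *
x=get_state()["tcp_pos"]; ctrl.movel([x[0],x[1],.28],max_speed=.15)
ctrl.movep([.40,.35,.30],quat(C[2])); ctrl.pause(.5)
cv2.imwrite("pics/e_s.png",measure("side")); im=measure("top"); cv2.imwrite("pics/e_t.png",im); cv2.imwrite("pics/e_c.png",cv2.resize(im[170:310,190:430],None,fx=3,fy=3,interpolation=cv2.INTER_CUBIC)); st()
E
```

```text
side pad 123 med [-0.1035 -0.0795  0.0515] 5% [-0.115 -0.092  0.049] 95% [-0.093 -0.067  0.053]
side teal 7689 med [ 0.0137 -0.0274  0.0817] 5% [-0.057 -0.126  0.047] 95% [0.066 0.104 0.085]
top tab 194 med [-0.0841 -0.0012  0.04  ] 5% [-0.115 -0.015  0.034] 95% [-0.068  0.014  0.045]
top pad 123 med [-0.1064 -0.0791  0.0522] 5% [-0.118 -0.091  0.046] 95% [-0.094 -0.066  0.058]
top teal 5678 med [-0.0046 -0.0041  0.0829] 5% [-0.065 -0.114  0.077] 95% [0.057 0.111 0.088]
 t 77.5 tcp [0.4  0.35 0.3 ] w 0.0003 F [ 0.2  0.1 -0.4]
```

View pics/e_c.png

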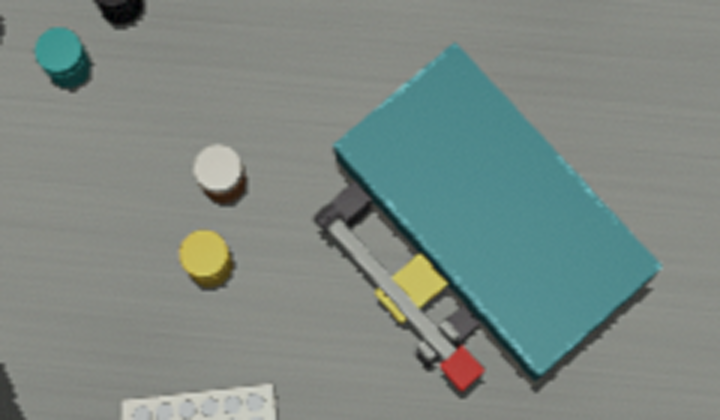

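View pics/e_s.png

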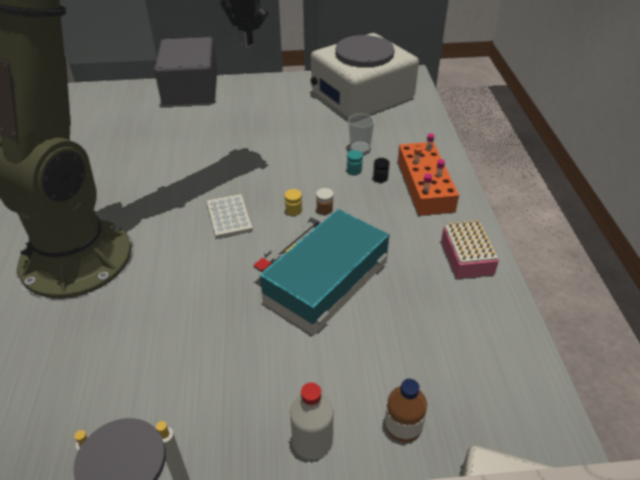

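The bar lies across the yellow tab and down in the catch, with the pad face at z 0.052. The lid is flat, the spare and the look-alikes haven't moved, and the robot is clear. Handing in.

```bash
python3 -c "
from h import *
print(ticket.close_job())"
```

```text
the job is handed in; nothing more can be done
None
```

The carrier is packed, closed and latched, and I handed the job in at about 78 s of the 210 s allowed. `close_job` gives no verdict, so this rests on my own checks.

- **Jars and brick:** Three magenta-capped jars were on the bench. Each stands upright in its own pocket, gripped at 30 N, with cap tops measured at about 56 mm. The blue brick is upright in the long bay.
- **Lid:** It is closed to its stop. The tab face measured 39–40 mm high, and 39.5 mm was expected.
- **Latch:** The bar lies across the tab and down in its catch. The pad face measured 52 mm high, as expected for shut.
- **Everything else:** In the final pictures the spare jar, the look-alikes and the other things on the bench look unmoved.

The first jar shifted about 5 mm within its pocket while I was placing the second. It was still upright in that pocket at the last look before the lid closed, and I could not see inside afterwards. None of the other checks failed or disagreed.

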